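Set the length stop of a cutting guide to its click position

ROBOT

A 6-joint arm with a two-finger parallel gripper is mounted at the origin on a cart in front of the work surface, level with it; the furniture and walls round the work are solid. World frame = base frame: x ahead of the robot, y to its left, z up, the work surface at z = 0. Lengths are in m, angles in rad, forces in N, time in s.
With the tool pointing down it reaches from about 0.375 to 0.975 m from the base axis. Payload 3.8 kg.
Tool frame: the origin (TCP) lies at the very end of the fingers, on their centre line; the grasp point (between the pads) lies 19 mm behind it (bot.pinch_z is the distance from the TCP to the grasp point, in m); x points along the fingers, y is the direction in which the jaws open and shut, and the axes are right-handed (so a half turn about x gives the same grasp; the last joint's range is limited). The gripper opens to 85 mm and grips with 20 to 120 N. Pads are 22 mm wide; open, the fingers measure 114 mm over their backs; the gripper's body (76 mm by 85 mm) begins 54 mm behind the grasp point. The pads swing forward as they close: fully open they stand 13 mm farther back than shut.
Start: joints at [1.127, 0.264, 1.604, -0, 1.274, -0.037], TCP at [0.267, 0.62, 0.198] pointing down, gripper open.
Joint ranges: [-2.63, 2.63], [-0.94, 2.18], [0.31, 2.57], [-1.31, 4.45], [0, 2.66], [-2.55, 2.55]. Speed limits (rad/s): [2.57, 2.57, 3.14, 3.14, 3.14, 3.14].

INTERFACE

Orientations are given as a rotation vector (axis times angle).
In Python, from workcell import monitor, imaging, finish_job, bot gives the robot as it stands.
- The arm moves only by the tool jog_arm, never from a script. Its argument "rows" is a list of rows, each a list of 7 numbers: the shift along the tool's x, y, z in m, then the turn, a rotation vector about the tool's x, y, z in rad, then the opening in per cent of the stroke, from 0 (shut) to 100 (fully open). A call has 1 to 20 rows; each row is the pose to reach, as a shift and turn from the pose measured when the call began, along the tool's axes at that moment; what a row does not reach only later rows make up. A row lasts 1/10 s, in which the tool goes at most 50 mm and 8.59 degrees, less where a joint would pass 70% of its speed; a pose out of reach is approached as far as the arm can. A call with a gripper value outside its range is refused whole. The fingers move at their own pace and stop on an object; "force" is the grip in N (left out, the last holds). Time passes only in rows, so rows that repeat a pose let the fingers close. It gives the time, the measured TCP pose, the force and the opening at its end, in the units of the state.
- monitor.read_state(): the state, without advancing time (a new reading comes with each control period).
- imaging.read_camera(name): name is "side" or "top"; returns the picture (400x640x3 uint8, blue, green, red); there is no depth.
- imaging.camera_params(name): a dict with "fx", "fy", "cx", "cy" (pixels), "T" (4x4, takes a point from camera to world coordinates). Camera axes: x right, y down, z forward; pixel columns grow to the right and rows downward; lengths in m; the calibration is good to about 2 mm. A picture is of the moment at which its call begins. camera_params takes no time and is no camera call.
- finish_job(): hands the job in, once; it reports no verdict.
The state is a dict: "time": time; "q": joint angles; "joint_vel": joint speeds; "joint_torque": joint torques, N m; "tool_pos": TCP position; "tcp_rot": TCP orientation; "wrist_force": force on the tool from outside, world axes, zero at the start; "torque": the same for the moment, N m; "width": opening from 0.0 (shut) to 1.0 (fully open).
Only numpy, scipy, OpenCV 4.12 (cv2) and the standard library are available. Lean on these libraries where they do the work, as an engineer would, in place of code of your own. Each camera call takes 0.05 s, during which the arm holds its last target. There are 200 camera calls.

TASK

Set the cutting guide on the worktop: with the fingertips, push its sliding stop along the rail until it clicks into the notch of the clip that carries the round disc (not the one with the plain narrow strip), and leave it resting in that notch. Do not run past the disc clip; if the strip clip comes first, just push on through its click. Push gently without pinching the stop, and leave the jar, lemon and garlic where they are.

Things in the scene. Friction and masses are not known exactly. Their poses are not given: they have to be found in the camera images.
- guide: Cutting guide, fixed: light wooden board 180 (x) x 350 (y) x 18 mm, aluminium rail along y at x = +30, its top 30 mm above the worktop. Origin under the board's centre at worktop height, z up; +y runs along the rail to the end with four steel knife posts (x = -78 and 0, y = 142 and 160, tops 68 mm above the worktop). The clips stand behind the rail at x = +66.
- stop (a joint): Travel of the stop along the rail in m, 0 to 0.24, growing towards the guide's +y; it starts within 0 to 0.04, both clips ahead of it on its +y side. It stays where it is left: friction about 1.5 N; climbing a clip's ridge takes about 7 N in all, then the resistance dips and the stop jumps some 6 mm forward by itself into the notch.
- stop_push (a point): Centre of the face to push on, which looks to the guide's -y: a wooden fence across the board, 85 mm wide (guide's x), from 21 to 52 mm above the worktop, 12 mm thick; the point is 38 mm up, the wood on its +y side. At least 60 mm behind it (-y) is free. The fence sits on a black carriage 44 mm long (top 49 mm up) that rides the rail.
- stop_roller (a point): Lower side of the small sprung steel roller under the arm at the back of the stop, in line with the middle of the fence (6 mm to +y of stop_push); it moves with the stop. In a notch it has the same guide-y as that clip's origin.
- clip_disc: The clip to use, fixed: dark steel block 28 x 34 x 12 mm on the board behind the rail; a stem carries a round steel disc 42 mm across, 80 mm up, tilted to the robot. Origin below its notch at worktop height, axes as the guide's. Ridges with crests at y = -7 and +7 mm form the notch; climb starts 6.6 mm before a crest; past it the roller is drawn in, settling within 1 mm of y = 0.
- clip_strip: The other clip, not to be used: same block, ridges and notch, but its stem is a plain narrow upright strip 12 mm wide reaching 100 mm above the worktop. Fixed. Origin and axes as for clip_disc. It may stand before or behind the disc clip on the way; the notches are 55 to 115 mm apart.
- spice_jar: Bystander: spice jar with red cap, 45 x 45 x 106 mm, standing beyond the -y end of the guide. Origin at its underside.
- lemon: Bystander: lemon, 78 x 55 x 56 mm, beyond the +y end of the guide. Origin at its underside.
- garlic: Bystander: garlic bulb, 60 x 57 x 58 mm, behind the guide. Origin at its underside. (Above this back part of the worktop hangs a wall cabinet, its underside about 0.46 m up, from about x = 0.6 m on in the world frame: keep the wrist in front of it.)

How it is judged:
On the way:
1. the fingers push the stop along the rail towards the disc clip (contact force between the fingers and stop above 0.3 N and velocity of joint stop above 0.001 m/s).
At the end, for the whole second after the job is handed in: The stop rests with its roller in the notch of the disc clip (within 3 mm along the rail), still, and the three bystanders are within 20 mm of where they stood (y of stop_roller in the frame of clip_disc between -0.003 and 0.003 m and velocity of joint stop between -0.003 and 0.003 m/s and distance of each of spice_jar, lemon, garlic from where it was at the start of the episode below 0.02 m); the robot touches nothing.
It fails at once if the stop runs past the disc clip (more than 12 mm beyond its notch) (y of stop_roller in the frame of clip_disc above 0.012 m).
It fails at once if the stop is pinched or rammed (fingers press it with more than 30 N) (contact force between the fingers and stop above 30 N).
It fails at once if a bystander is moved, lifted or knocked (more than 20 mm) (distance of any of spice_jar, lemon, garlic from where it was at the start of the episode above 0.02 m).
It also fails if it takes over 38 s, if anything falls off the work surface, if the arm or the gripper's body presses on something with over 40 N, if the wrist force passes 120 N, or if a joint passes its speed limit or range.

## Working session

There is one attempt and no reset: what is moved stays moved. The work goes in short steps, Python scripts to look and compute and a tool call to move; the robot and the scene stay as the last step left them, time stands still between calls to the robot, and variables do not carry over. Pictures are saved under pics/ and viewed, about 8 in all and at most 12, crops included, and the job is handed in when it is done.

Besides the shell and the picture viewer there is one more tool, called after "Emit:" as name(argument=value, ...) on one line, values as JSON. jog_arm: Moves the arm, as the interface text tells. Its arguments: {"type":"object","properties":{"rows":{"type":"array","items":{"type":"array","items":{"type":"number"}}},"force":{"type":"number"}},"required":["rows"]}

```bash
mkdir -p pics
python3 - <<'E'
from workcell import monitor, imaging
import cv2, numpy as np
np.set_printoptions(precision=4,suppress=True)
s=monitor.read_state(); print(s)
for n in("side","top"):
    cv2.imwrite(f"pics/{n}0.png",imaging.read_camera(n)); p=imaging.camera_params(n); print(n,p["fx"],p["fy"],p["cx"],p["cy"]);print(p["T"])
E
```

```text
{'time': 0.0, 'q': array([ 1.1271,  0.2648,  1.6054,  0.    ,  1.2737, -0.0369]), 'joint_vel': array([-0.0007, -0.0002, -0.0003,  0.0003, -0.0012, -0.0016]), 'joint_torque': array([  0.0013, -51.5138, -36.73  ,  -0.0001,   0.0133,  -0.    ]), 'tool_pos': array([0.2667, 0.6192, 0.1967]), 'tcp_rot': array([ 0.3174,  1.5477, -0.3209]), 'wrist_force': array([-0.7974,  0.4538, -0.0228]), 'torque': array([ 0.0169, -0.0077,  0.0372]), 'width': 1.0003864894158523}
side 410.0551663321929 410.0551663321929 320.79000983862306 194.79231000067955
[[ 0.9524 -0.1324  0.2746  0.2369]
 [-0.3048 -0.4405  0.8444 -0.9069]
 [ 0.0092 -0.8879 -0.4599  0.6045]
 [ 0.      0.      0.      1.    ]]
top 481.4253490025428 481.4253490025428 318.4960285377494 201.749556021636
[[-0.0108 -0.9807  0.1952  0.3648]
 [-0.9999  0.0084 -0.0131  0.0678]
 [ 0.0112 -0.1953 -0.9807  1.196 ]
 [ 0.      0.      0.      1.    ]]
```

View pics/side0.png

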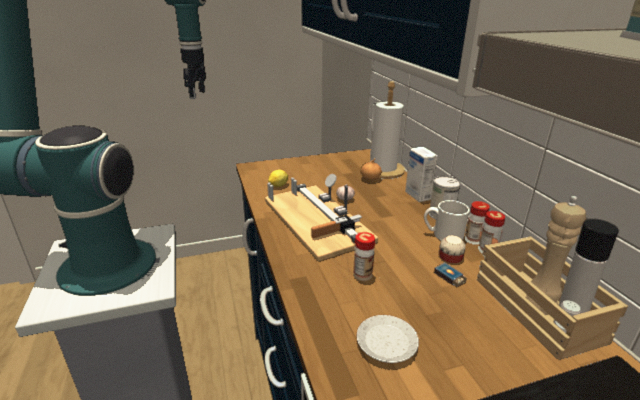

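View pics/top0.png

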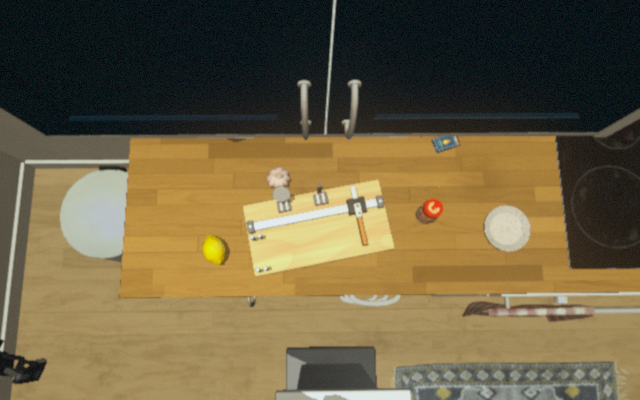

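The top view shows the guide at about (320,228) with its rail running left (+y). The stop is at (358,215). The strip clip at (321,197) comes first and the disc clip at (284,200) second. The jar is at (431,210), the lemon at (214,250) and the garlic at (279,177). Next I'll enlarge both views.

Run:
```python
import cv2
a=cv2.imread("pics/top0.png")[165:285,235:405]; cv2.imwrite("pics/topz.png",cv2.resize(a,None,fx=4.7,fy=4.7,interpolation=cv2.INTER_CUBIC))
a=cv2.imread("pics/side0.png")[165:260,255:385]; cv2.imwrite("pics/sidez.png",cv2.resize(a,None,fx=6,fy=6,interpolation=cv2.INTER_CUBIC))
```

```text
(no output)
```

View pics/topz.png

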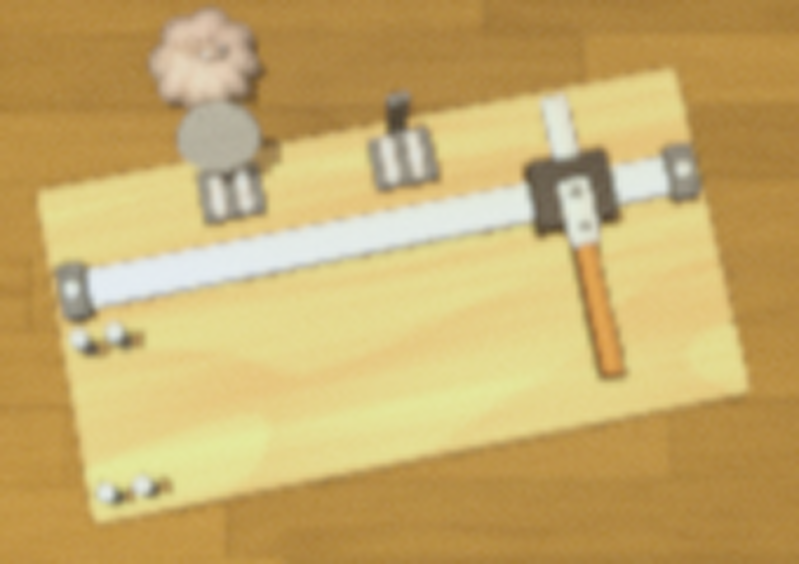

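View pics/sidez.png

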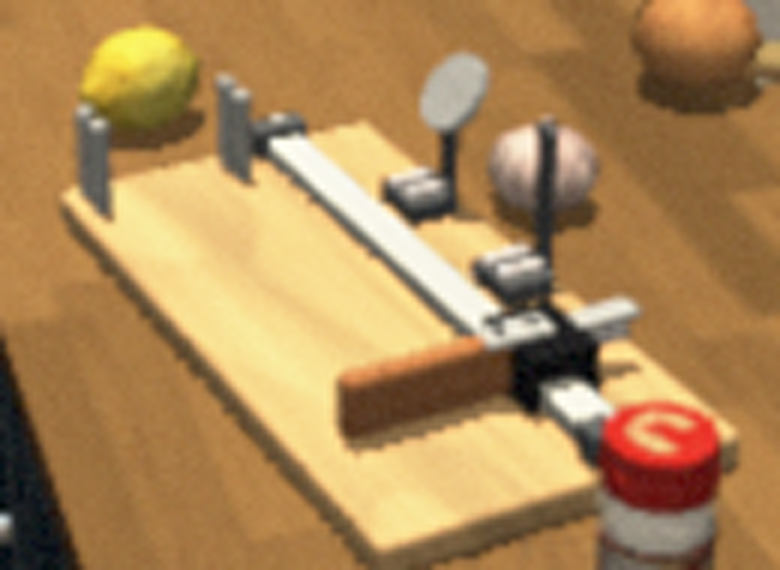

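The enlarged views confirm it: the disc block is at zoom pixel (232,194), the strip block at (405,157), and the fence's upper edge runs from (587,245) to (613,375). Now I'll turn these into positions.

```bash
cat > h.py <<'E'
import numpy as np, cv2
from workcell import monitor, imaging
np.set_printoptions(precision=4,suppress=True)
def ray(n,uv,z):
    p=imaging.camera_params(n); T=np.array(p["T"])
    d=T[:3,:3]@[(uv[0]-p["cx"])/p["fx"],(uv[1]-p["cy"])/p["fy"],1]
    return T[:3,3]+d*(z-T[2,3])/d[2]
E
python3 - <<'E'
from h import *
zt=lambda U,V:(235+(U+.5)/4.7-.5,165+(V+.5)/4.7-.5)
zs=lambda U,V:(255+(U+.5)/6-.5,165+(V+.5)/6-.5)
c=np.array([ray("top",zt(*q),.018) for q in[(38,190),(675,70),(748,395),(97,522)]])[:,:2]
print("corners",c,"sides",np.linalg.norm(c-np.roll(c,-1,0),axis=1))
cs=np.array([ray("side",zs(*q),.018)[:2] for q in[(365,122),(62,192),(380,550)]]);print("side corners(back+y,front+y,front-y)",cs)
ey=(c[0]-c[1])+(c[3]-c[2]); ey/=np.linalg.norm(ey); ex=np.array([ey[1],-ey[0]]); o=c.mean(0)
print("o",o,"ey",ey,"yaw",np.arctan2(-ey[0],ey[1]))
np.savez("g.npz",o=o,ex=ex,ey=ey)
def g(p): d=p[:2]-o; return np.array([d@ex,d@ey])
for name,q,z in[("disc",(232,194),.036),("strip",(405,157),.036),("rail+y",(75,292),.032),("rail-y",(683,172),.032),("post",(108,493),.068),("post",(146,486),.068),("carriage",(573,190),.049),("disc",(219,137),.08)]:
    p=ray("top",zt(*q),z); print(name,p,g(p))
for name,q,z in[("disc",(419,190),.034),("strip",(513,270),.034)]:
    p=ray("side",zs(*q),z); print("side",name,p,g(p))
im=cv2.imread("pics/top0.png"); hsv=cv2.cvtColor(im,cv2.COLOR_BGR2HSV)
m=np.zeros(im.shape[:2],np.uint8); m[210:250,352:372]=cv2.inRange(hsv,(5,150,120),(17,255,255))[210:250,352:372]
v,u=np.nonzero(m); print(len(u))
P=np.array([g(ray("top",(a,b),.052)) for a,b in zip(u,v)])
print("fence guide x",P[:,0].min(),P[:,0].max(),"y",np.median(P[:,1]),P[:,1].min(),P[:,1].max())
for q in [(578,248),(597,243),(602,378),(625,374)]: p=ray("top",zt(*q),.052);print("fence edge",p,g(p))
E
```

```text
corners [[ 0.5926  0.2407]
 [ 0.6552 -0.0992]
 [ 0.4805 -0.1312]
 [ 0.4184  0.207 ]] sides [0.3456 0.1777 0.3438 0.1774]
side corners(back+y,front+y,front-y) [[ 0.5917  0.2418]
 [ 0.4189  0.2081]
 [ 0.4823 -0.135 ]]
o [0.5367 0.0543] ey [-0.1809  0.9835] yaw 0.18190727751506616
disc [0.5861 0.1371 0.036 ] [0.0636 0.0724]
strip [0.6051 0.0466 0.036 ] [ 0.0659 -0.02  ]
rail+y [0.5359 0.2185 0.032 ] [0.0289 0.1616]
rail-y [ 0.5966 -0.0995  0.032 ] [ 0.0311 -0.1621]
post [0.4302 0.1958 0.068 ] [-0.0791  0.1584]
post [0.4335 0.1771 0.068 ] [-0.0793  0.1395]
carriage [ 0.5842 -0.0398  0.049 ] [ 0.0297 -0.1011]
disc [0.607  0.1411 0.08  ] [0.0849 0.0726]
side disc [0.5851 0.1284 0.034 ] [0.061  0.0641]
side strip [0.6021 0.0382 0.034 ] [ 0.0615 -0.0277]
110
fence guide x -0.06763775633354914 -0.0030412312114007655 y -0.10031444443263476 -0.10594206806073818 -0.0950103407340883
fence edge [ 0.5533 -0.0413  0.052 ] [-0.0009 -0.097 ]
fence edge [ 0.5559 -0.0511  0.052 ] [-0.0002 -0.1071]
fence edge [ 0.4865 -0.0517  0.052 ] [-0.0685 -0.0952]
fence edge [ 0.4884 -0.0634  0.052 ] [-0.0688 -0.107 ]
```

```bash
cat >> h.py <<'E'
from scipy.spatial.transform import Rotation as R
G=np.load("g.npz") if __import__("os").path.exists("g.npz") else None
def W(x,y,z): return np.append(G["o"]+x*G["ex"]+y*G["ey"],z)
def gd(p): d=np.array(p[:2])-G["o"]; return np.array([d@G["ex"],d@G["ey"],p[2]])
def delta(x,y,z):
    s=monitor.read_state(); r=R.from_rotvec(s["tcp_rot"]); ey,ex=np.append(G["ey"],0),np.append(G["ex"],0)
    c=[R.from_matrix(np.c_[[0,0,-1],k*ex,np.cross([0,0,-1],k*ex)]) for k in(1,-1)]
    t=min(((r.inv()*q) for q in c),key=lambda q:q.magnitude())
    print("t",s["time"],"tcp guide",gd(s["tool_pos"]),"force",s["wrist_force"],"width",s["width"])
    print("shift",r.inv().apply(W(x,y,z)-s["tool_pos"]),"turn",t.as_rotvec())
E
python3 - <<'E'
from h import *
r=R.from_rotvec(monitor.read_state()["tcp_rot"]).as_matrix(); print(r)
im=cv2.imread("pics/top0.png"); hsv=cv2.cvtColor(im,cv2.COLOR_BGR2HSV)
m=cv2.inRange(hsv,(0,200,120),(4,255,255))|cv2.inRange(hsv,(172,180,120),(180,255,255)); m[:, :415]=0;m[:,445:]=0
v,u=np.nonzero(m);p=ray("top",((u.min()+u.max())/2,(v.min()+v.max())/2),.106); print("jar",p,gd(p))
delta(-.025,-.14,.2); delta(-.025,-.14,.03)
E
```

```text
[[-0.0009  0.3957  0.9184]
 [-0.0019  0.9184 -0.3957]
 [-1.     -0.0021 -0.    ]]Traceback (most recent call last):
  File "<stdin>", line 5, in <module>
    return umr_minimum(a, axis, None, out, keepdims, initial, where)
ValueError: zero-size array to reduction operation minimum which has no identity
```

Run:
```python
from h import *
im=cv2.imread("pics/top0.png"); hsv=cv2.cvtColor(im,cv2.COLOR_BGR2HSV)
m=cv2.inRange(hsv,(0,180,130),(7,255,255))|cv2.inRange(hsv,(172,150,100),(180,255,255)); m[:, :415]=0;m[:,445:]=0;m[:190]=0;m[230:]=0
v,u=np.nonzero(m);print(len(u))
if len(u): p=ray("top",(u.mean(),v.mean()),.106); print("jar",p,gd(p))
delta(-.025,-.14,.2); delta(-.025,-.14,.03)
```

```text
149
jar [ 0.5641 -0.2091  0.106 ] [-0.0207 -0.264   0.106 ]
t 0.1 tcp guide [-0.1633  0.6044  0.1967] force [-0.1329 -0.2593  0.6174] width 1.0002444620184543
shift [-0.0021 -0.5423  0.5283] turn [0.9821 0.001  0.002 ]
t 0.1 tcp guide [-0.1633  0.6044  0.1967] force [-0.1329 -0.2593  0.6174] width 1.0002444620184543
shift [ 0.1679 -0.542   0.5284] turn [0.9821 0.001  0.002 ]
```

Emit:
jog_arm(rows=[[0, -0.54, 0.53, 0.98, 0, 0, 0], [0, -0.54, 0.53, 0.98, 0, 0, 0], [0, -0.54, 0.53, 0.98, 0, 0, 0], [0, -0.54, 0.53, 0.98, 0, 0, 0], [0, -0.54, 0.53, 0.98, 0, 0, 0], [0, -0.54, 0.53, 0.98, 0, 0, 0], [0, -0.54, 0.53, 0.98, 0, 0, 0], [0, -0.54, 0.53, 0.98, 0, 0, 0], [0, -0.54, 0.53, 0.98, 0, 0, 0], [0, -0.54, 0.53, 0.98, 0, 0, 0], [0, -0.54, 0.53, 0.98, 0, 0, 0], [0, -0.54, 0.53, 0.98, 0, 0, 0], [0, -0.54, 0.53, 0.98, 0, 0, 0], [0, -0.54, 0.53, 0.98, 0, 0, 0], [0, -0.54, 0.53, 0.98, 0, 0, 0], [0, -0.54, 0.53, 0.98, 0, 0, 0], [0, -0.54, 0.53, 0.98, 0, 0, 0], [0, -0.54, 0.53, 0.98, 0, 0, 0]], force=20)

```text
time: 1.9
tool_pos: [0.5391, -0.0855, 0.1972]
tcp_rot: [1.071, 1.292, -1.075]
wrist_force: [-0.4, 0.2, 0.1]
width: 0.001
```

Run:
```python
from h import *
delta(-.025,-.14,.032)
```

```text
t 1.9 tcp guide [-0.0229 -0.138   0.1972] force [-0.3802  0.221   0.0549] width 0.0009131186485227775
shift [ 0.1652 -0.0017  0.0019] turn [0.0019 0.0004 0.0024]
```

Emit:
jog_arm(rows=[[0.04, 0, 0.002, 0, 0, 0, 0], [0.08, -0.002, 0.002, 0, 0, 0, 0], [0.12, -0.002, 0.002, 0, 0, 0, 0], [0.15, -0.002, 0.002, 0, 0, 0, 0], [0.165, -0.002, 0.002, 0, 0, 0, 0], [0.165, -0.002, 0.002, 0, 0, 0, 0], [0.165, -0.002, 0.002, 0, 0, 0, 0]])

```text
time: 2.6
tool_pos: [0.538, -0.0874, 0.0334]
tcp_rot: [1.071, 1.291, -1.073]
wrist_force: [0.1, -0.4, 1.2]
width: 0.004
```

Run:
```python
from h import *
delta(-.025,-.12,.032)
t=imaging.read_camera("top")[165:285,235:405]; s=imaging.read_camera("side")[165:260,255:385]
t=cv2.resize(t,(560,395),interpolation=cv2.INTER_CUBIC); cv2.imwrite("pics/t1.png",t); 
cv2.imwrite("pics/s1.png",cv2.resize(s,None,fx=5,fy=5,interpolation=cv2.INTER_CUBIC))
```

```text
t 2.6 tcp guide [-0.0244 -0.1396  0.0334] force [ 0.0678 -0.3967  1.1864] width 0.003554510701438731
shift [ 0.0014 -0.0006 -0.0196] turn [0.0032 0.0009 0.0011]
```

View pics/s1.png

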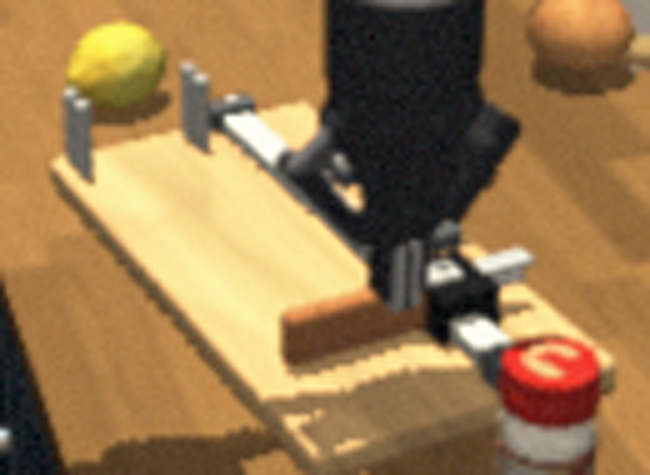

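The fingers are straight behind the fence. Pushing now at 30 mm/s.

Emit:
jog_arm(rows=[[0.001, 0, -0.005, 0, 0, 0, 0], [0.001, 0, -0.01, 0, 0, 0, 0], [0.001, 0, -0.014, 0, 0, 0, 0], [0.001, 0, -0.017, 0, 0, 0, 0], [0.001, 0, -0.02, 0, 0, 0, 0], [0.001, 0, -0.023, 0, 0, 0, 0], [0.001, 0, -0.026, 0, 0, 0, 0], [0.001, 0, -0.029, 0, 0, 0, 0], [0.001, 0, -0.032, 0, 0, 0, 0], [0.001, 0, -0.035, 0, 0, 0, 0], [0.001, 0, -0.038, 0, 0, 0, 0], [0.001, 0, -0.041, 0, 0, 0, 0], [0.001, 0, -0.044, 0, 0, 0, 0], [0.001, 0, -0.047, 0, 0, 0, 0], [0.001, 0, -0.05, 0, 0, 0, 0], [0.001, 0, -0.053, 0, 0, 0, 0], [0.001, 0, -0.056, 0, 0, 0, 0], [0.001, 0, -0.058, 0, 0, 0, 0], [0.001, 0, -0.06, 0, 0, 0, 0], [0.001, 0, -0.06, 0, 0, 0, 0]])

```text
time: 4.7
tool_pos: [0.5281, -0.0288, 0.0334]
tcp_rot: [1.071, 1.289, -1.072]
wrist_force: [0.6, -1.0, -0.9]
width: -0.001
```

```bash
cat >> h.py <<'E'
def stop(name):
    "fence y in guide frame from the orange mask of its front half (top edge)"
    im=imaging.read_camera("top"); hsv=cv2.cvtColor(im,cv2.COLOR_BGR2HSV)
    m=cv2.inRange(hsv,(5,150,120),(17,255,255)); v,u=np.nonzero(m)
    P=np.array([gd(ray("top",(a,b),.052)) for a,b in zip(u,v)]); k=(P[:,0]>-.066)&(P[:,0]<-.045)&(abs(P[:,1])<.13)
    q=P[k]; print("fence y",np.median(q[:,1]) if len(q) else None,q[:,1].min() if len(q) else 0,q[:,1].max() if len(q) else 0,"n",len(q))
    cv2.imwrite(f"pics/{name}.png",cv2.resize(im[165:285,235:405],None,fx=4.7,fy=4.7,interpolation=cv2.INTER_CUBIC))
E
python3 - <<'E'
from h import *
delta(-.025,-.0,.032); stop("t2")
E
```

```text
t 4.7 tcp guide [-0.0234 -0.0802  0.0334] force [ 0.6177 -1.0457 -0.9295] width -0.0013357036886942905
shift [ 0.0013 -0.0013 -0.0802] turn [ 0.0029  0.0019 -0.0013]
fence y None 0 0 n 0
```

View pics/t2.png

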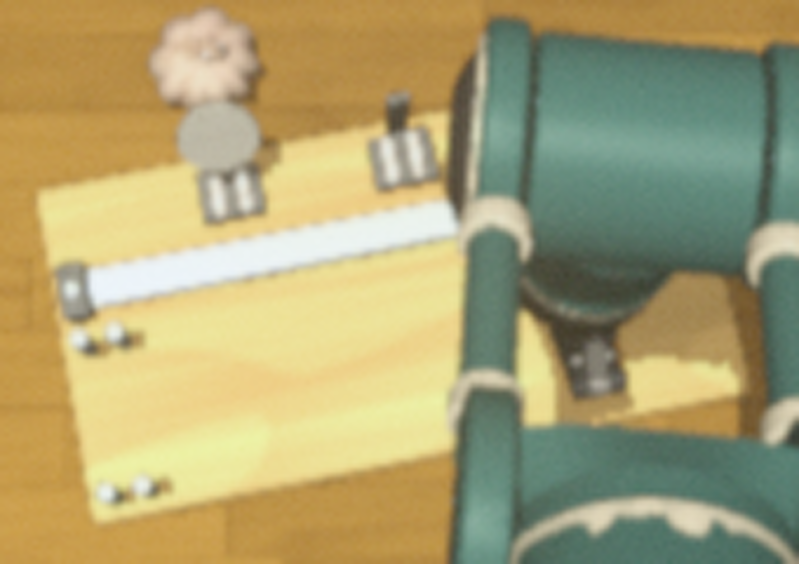

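The top view is blocked by the arm; the finger block shows at (597,360) and the fence is hidden. I'll track the fence's front end in the side view instead, using its first picture as reference.

```bash
cat >> h.py <<'E'
def side(im,x0=-.069):
    "front end of the fence: rays of the left edge of the orange mask met with the vertical plane guide x=x0"
    hsv=cv2.cvtColor(im,cv2.COLOR_BGR2HSV); m=cv2.inRange(hsv,(3,110,50),(14,255,190)); m[:185]=0; m[245:]=0; m[:,:265]=0; m[:,350:]=0
    n,l,st,c=cv2.connectedComponentsWithStats(m); i=1+np.argmax(st[1:,4]); v,u=np.nonzero(l==i)
    p=imaging.camera_params("side"); T=np.array(p["T"]); e=G["ex"]; out=[]
    for r in np.unique(v):
        a=u[v==r].min(); d=T[:3,:3]@[(a-.5-p["cx"])/p["fx"],(r-p["cy"])/p["fy"],1]
        k=(x0-(T[:2,3]-G["o"])@e)/(d[:2]@e); out.append(gd(T[:3,3]+k*d))
    out=np.array(out); q=out[(out[:,2]>.024)&(out[:,2]<.05)&(abs(out[:,1]-np.median(out[:,1]))<.01)]
    print("blob",st[i],"front end y",np.median(q[:,1]),"z",out[:,2].min(),out[:,2].max())
E
python3 - <<'E'
from h import *
side(cv2.imread("pics/side0.png")); im=imaging.read_camera("side"); side(im)
cv2.imwrite("pics/s2.png",cv2.resize(im[165:260,255:385],None,fx=5,fy=5,interpolation=cv2.INTER_CUBIC))
E
```

```text
blob [312 223  28  15 242] front end y -0.10555213938204408 z 0.02959613077819223 0.12684633003141765
blob [311 221  30  17 277] front end y -0.10553154256647786 z 0.02609376599510982 0.12719014506751508
```

View pics/s2.png

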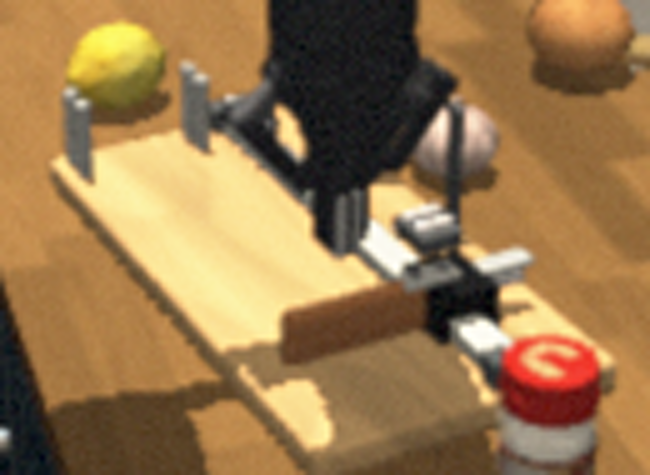

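The stop did not move. The fingers now stand on its +y side, with the tip at (340,250) in this crop. I'll compare the reported TCP with where the tip appears in each view.

```bash
cat >> h.py <<'E'
def proj(n,w):
    p=imaging.camera_params(n); T=np.array(p["T"]); c=T[:3,:3].T@(np.array(w)-T[:3,3]); return np.array([p["fx"]*c[0]/c[2]+p["cx"],p["fy"]*c[1]/c[2]+p["cy"]])
E
python3 - <<'E'
from h import *
s=monitor.read_state(); print(s["tool_pos"],s["q"])
z=lambda w:(proj("side",w)-[255,165]+.5)*5-.5
for a in [s["tool_pos"],[0.538,-0.0874,0.0334],W(-.024,-.107,.052),W(-.069,-.107,.052),W(-.069,-.107,.021),W(-.009,-.107,.052),W(.066,.0724,.036),W(.066,-.02,.036)]: print(a,z(a))
u=((340+.5)/5+254.5,(250+.5)/5+164.5)
for h in(.02,.033,.05,.07): print(h,gd(ray("side",u,h)))
u=((400+.5)/5+254.5,(305+.5)/5+164.5)
for h in(.02,.033,.05,.07): print(h,gd(ray("side",u,h)))
E
```

```text
[ 0.5282 -0.029   0.0335] [-0.1009  0.1521  2.0679 -0.0019  0.9197 -0.2843]
[ 0.5282 -0.029   0.0335] [339.8477 305.6213]
[0.538, -0.0874, 0.0334] [393.7958 360.9068]
[ 0.5324 -0.0552  0.052 ] [363.7335 299.2891]
[ 0.4882 -0.0634  0.052 ] [285.7804 320.7198]
[ 0.4882 -0.0634  0.021 ] [285.8382 372.1828]
[ 0.5472 -0.0525  0.052 ] [389.0963 292.3164]
[0.5885 0.1375 0.036 ] [349.7539 147.9397]
[0.6052 0.0466 0.036 ] [427.4925 214.1504]
0.02 [ 0.0156 -0.0087  0.02  ]
0.033 [ 0.0049 -0.0284  0.033 ]
0.05 [-0.0092 -0.054   0.05  ]
0.07 [-0.0258 -0.0842  0.07  ]
0.02 [ 0.0164 -0.0758  0.02  ]
0.033 [ 0.0056 -0.0939  0.033 ]
0.05 [-0.0085 -0.1176  0.05  ]
0.07 [-0.0251 -0.1455  0.07  ]
```

Run:
```python
from h import *
p=[.2667,.6192,.1967]
for n in("side","top"):
    print(n,"TCP",proj(n,p),"35mm up",proj(n,np.add(p,[0,0,.035])))
    im=cv2.imread(f"pics/{n}0.png"); g=im.max(2); c=proj(n,p).astype(int); 
    m=(g<60).astype(np.uint8); a=m[c[1]-60:c[1]+25,max(0,c[0]-30):c[0]+30]; v,u=np.nonzero(a); print("dark rows",v.min()+c[1]-60,v.max()+c[1]-60,"cols",u.min()+max(0,c[0]-30),u.max()+max(0,c[0]-30))
a=cv2.imread("pics/side0.png")[40:120,150:240]; cv2.imwrite("pics/grip0.png",cv2.resize(a,None,fx=6,fy=6,interpolation=cv2.INTER_CUBIC))
```

```text
side TCP [199.1253 108.0211] 35mm up [197.8813  98.3907]
dark rows 48 96 cols 181 205
top TCP [ 35.0552 351.1891] 35mm up [ 24.6785 353.1882]
dark rows 352 375 cols 5 45
```

View pics/grip0.png

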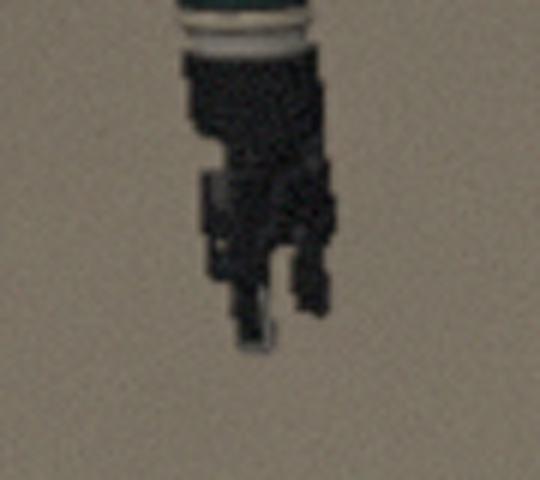

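The picture puts the real fingertips about 35 mm above the reported TCP, both at the start and now. That explains why they passed over the fence without touching it. I'll go back behind the fence, lower in steps and check by picture and force.

Emit:
jog_arm(rows=[[-0.015, 0, 0, 0, 0, 0, 0], [-0.015, 0, 0.02, 0, 0, 0, 0], [-0.015, 0, 0.045, 0, 0, 0, 0], [-0.015, -0.001, 0.063, 0, 0, 0, 0], [-0.015, -0.001, 0.065, 0, 0, 0, 0], [0, -0.001, 0.065, 0, 0, 0, 0], [0.015, -0.001, 0.065, 0, 0, 0, 0], [0.025, -0.001, 0.065, 0, 0, 0, 0], [0.03, -0.001, 0.065, 0, 0, 0, 0], [0.03, -0.001, 0.065, 0, 0, 0, 0], [0.03, -0.001, 0.065, 0, 0, 0, 0]])

```text
time: 5.9
tool_pos: [0.5392, -0.0929, 0.0034]
tcp_rot: [1.071, 1.289, -1.072]
wrist_force: [-0.7, 0.2, -0.5]
width: 0.001
```

Run:
```python
from h import *
delta(-.025,-.12,.0); im=imaging.read_camera("side"); side(im)
cv2.imwrite("pics/s3.png",cv2.resize(im[165:260,255:385],None,fx=5,fy=5,interpolation=cv2.INTER_CUBIC))
```

```text
t 5.9 tcp guide [-0.0241 -0.1452  0.0034] force [-0.7284  0.2216 -0.5188] width 0.0009246910432054915
shift [ 0.0033 -0.0008 -0.0252] turn [ 0.0032  0.0018 -0.001 ]
blob [312 223  18  15 147] front end y -0.10554802443814443 z 0.029373663422145424 0.10184521960016779
```

View pics/s3.png

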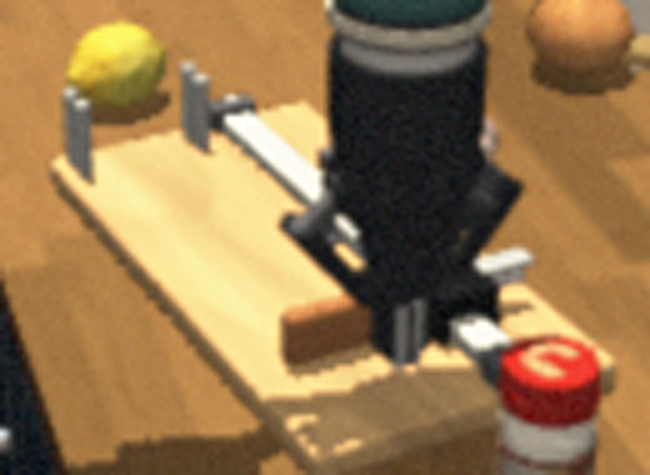

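The tip is now about 0.04 m up and behind the fence, with its lower edge at (402,362), and nothing is touching. I'll lower 5 mm more and push.

Emit:
jog_arm(rows=[[0.003, -0.003, 0, 0, 0, 0, 0], [0.005, -0.005, 0, 0, 0, 0, 0], [0.005, -0.005, -0.008, 0, 0, 0, 0], [0.005, -0.005, -0.016, 0, 0, 0, 0], [0.005, -0.005, -0.021, 0, 0, 0, 0], [0.005, -0.005, -0.024, 0, 0, 0, 0], [0.005, -0.005, -0.026, 0, 0, 0, 0], [0.005, -0.005, -0.028, 0, 0, 0, 0], [0.005, -0.005, -0.03, 0, 0, 0, 0], [0.005, -0.005, -0.032, 0, 0, 0, 0], [0.005, -0.005, -0.034, 0, 0, 0, 0], [0.005, -0.005, -0.036, 0, 0, 0, 0], [0.005, -0.005, -0.039, 0, 0, 0, 0], [0.005, -0.005, -0.042, 0, 0, 0, 0], [0.005, -0.005, -0.045, 0, 0, 0, 0], [0.005, -0.005, -0.048, 0, 0, 0, 0], [0.005, -0.005, -0.051, 0, 0, 0, 0], [0.005, -0.005, -0.054, 0, 0, 0, 0], [0.005, -0.005, -0.056, 0, 0, 0, 0]])

```text
time: 7.85
tool_pos: [0.5244, -0.0386, -0.0013]
tcp_rot: [1.071, 1.288, -1.071]
wrist_force: [0.7, -0.8, 1.2]
width: -0.002
```

Run:
```python
from h import *
delta(-.03,0,.0); im=imaging.read_camera("side"); side(im); cv2.imwrite("pics/s4.png",im)
```

```text
t 7.85 tcp guide [-0.0289 -0.0892 -0.0013] force [ 0.672  -0.7769  1.2248] width -0.0019536611993223227
shift [-0.0015 -0.0008 -0.0892] turn [ 0.0032  0.0022 -0.0019]
blob [307 220  13  12 110] front end y -0.07701202823224926 z 0.031333982467178334 0.08275835702088252
```

Contact is confirmed: the fence advanced 28.5 mm and its face sits 10.7 mm ahead of the TCP. Next I'll push up to the strip clip and measure where the force rises there.

Emit:
jog_arm(rows=[[0, 0, -0.003, 0, 0, 0, 0], [0, 0, -0.006, 0, 0, 0, 0], [0, 0, -0.009, 0, 0, 0, 0], [0, 0, -0.012, 0, 0, 0, 0], [0, 0, -0.015, 0, 0, 0, 0], [0, 0, -0.018, 0, 0, 0, 0], [0, 0, -0.021, 0, 0, 0, 0], [0, 0, -0.024, 0, 0, 0, 0], [0, 0, -0.027, 0, 0, 0, 0], [0, 0, -0.03, 0, 0, 0, 0], [0, 0, -0.033, 0, 0, 0, 0], [0, 0, -0.036, 0, 0, 0, 0], [0, 0, -0.039, 0, 0, 0, 0], [0, 0, -0.041, 0, 0, 0, 0], [0, 0, -0.043, 0, 0, 0, 0]])

```text
time: 9.4
tool_pos: [0.5165, 0.0028, -0.0014]
tcp_rot: [1.069, 1.287, -1.071]
wrist_force: [0.4, -7.6, 0.6]
width: -0.003
```

Emit:
jog_arm(rows=[[0, 0, -0.002, 0, 0, 0, 0]])

```text
time: 9.5
tool_pos: [0.5164, 0.0038, -0.0014]
tcp_rot: [1.067, 1.286, -1.072]
wrist_force: [0.0, -6.6, 0.4]
width: -0.002
```

Emit:
jog_arm(rows=[[0, 0, -0.002, 0, 0, 0, 0]])

```text
time: 9.6
tool_pos: [0.5161, 0.005, -0.0014]
tcp_rot: [1.066, 1.285, -1.072]
wrist_force: [-0.6, -4.2, 1.0]
width: -0.003
```

Emit:
jog_arm(rows=[[0, 0, -0.002, 0, 0, 0, 0]])

```text
time: 9.7
tool_pos: [0.5157, 0.0069, -0.0014]
tcp_rot: [1.066, 1.285, -1.072]
wrist_force: [-0.1, -1.7, 0.3]
width: 0.004
```

Run:
```python
from h import *
delta(-.03,0,.0); im=imaging.read_camera("side"); side(im)
```

```text
t 9.7 tcp guide [-0.0292 -0.0428 -0.0014] force [-0.1326 -1.7216  0.2763] width 0.00372244846974765
shift [-0.0017 -0.0006 -0.0428] turn [ 0.005   0.0075 -0.0019]
blob [299 213  12  11 102] front end y -0.031740761005538146 z 0.02951487516170581 0.07071518199616622
```

The force peaked near 7.6 N and fell as the roller passed the strip crest, exactly where the pictures put it. The disc clip's notch should be 92 mm further on. I'll push on, stopping short of the disc clip's climb.

Emit:
jog_arm(rows=[[0, 0, -0.003, 0, 0, 0, 0], [0, 0, -0.006, 0, 0, 0, 0], [0, 0, -0.009, 0, 0, 0, 0], [0, 0, -0.012, 0, 0, 0, 0], [0, 0, -0.015, 0, 0, 0, 0], [0, 0, -0.018, 0, 0, 0, 0], [0, 0, -0.021, 0, 0, 0, 0], [0, 0, -0.024, 0, 0, 0, 0], [0, 0, -0.027, 0, 0, 0, 0], [0, 0, -0.03, 0, 0, 0, 0], [0, 0, -0.033, 0, 0, 0, 0], [0, 0, -0.036, 0, 0, 0, 0], [0, 0, -0.039, 0, 0, 0, 0], [0, 0, -0.042, 0, 0, 0, 0], [0, 0, -0.045, 0, 0, 0, 0], [0, 0, -0.048, 0, 0, 0, 0], [0, 0, -0.051, 0, 0, 0, 0], [0, 0, -0.054, 0, 0, 0, 0], [0, 0, -0.057, 0, 0, 0, 0], [0, 0, -0.06, 0, 0, 0, 0]])

```text
time: 11.75
tool_pos: [0.5045, 0.0667, -0.0019]
tcp_rot: [1.067, 1.285, -1.072]
wrist_force: [-0.2, -1.8, 0.6]
width: -0.002
```

Run:
```python
from h import *
delta(-.03,.037,-.001); im=imaging.read_camera("side"); side(im)
cv2.imwrite("pics/s5.png",cv2.resize(im[165:260,255:385],None,fx=5,fy=5,interpolation=cv2.INTER_CUBIC))
```

```text
t 11.75 tcp guide [-0.0294  0.018  -0.0019] force [-0.2373 -1.8251  0.6477] width -0.002334421449630855
shift [-0.001  -0.0005 -0.019 ] turn [ 0.0048  0.0067 -0.002 ]
blob [289 203  12  11  93] front end y 0.03006982967255926 z 0.030651581831206642 0.076615504548037
```

View pics/s5.png

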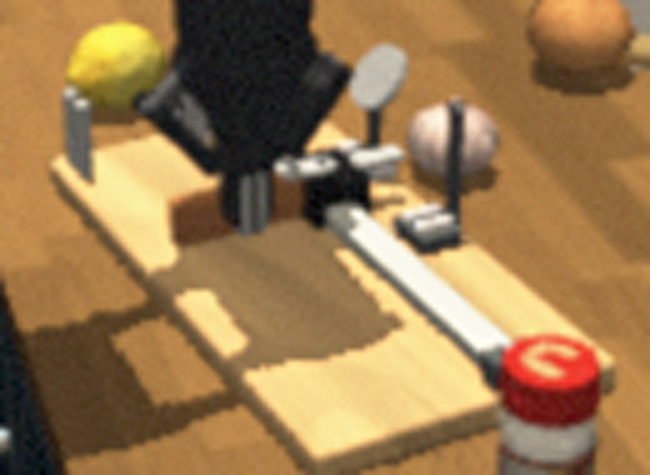

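Past the strip clip. The fence is pushed squarely, with the fingers at (250,205) and the disc clip just ahead. I'll go up to the disc crest and then in small steps.

Emit:
jog_arm(rows=[[0, 0, -0.003, 0, 0, 0, 0], [0, 0, -0.006, 0, 0, 0, 0], [0, 0, -0.009, 0, 0, 0, 0], [0, 0, -0.012, 0, 0, 0, 0], [0, 0, -0.015, 0, 0, 0, 0], [0, 0, -0.018, 0, 0, 0, 0], [0, 0, -0.02, 0, 0, 0, 0], [0, 0, -0.022, 0, 0, 0, 0], [0, 0, -0.024, 0, 0, 0, 0], [0, 0, -0.026, 0, 0, 0, 0], [0, 0, -0.027, 0, 0, 0, 0], [0, 0, -0.028, 0, 0, 0, 0]])

```text
time: 13.0
tool_pos: [0.4994, 0.0934, -0.002]
tcp_rot: [1.065, 1.284, -1.072]
wrist_force: [0.4, -7.3, 2.9]
width: -0.002
```

Emit:
jog_arm(rows=[[0, 0, -0.001, 0, 0, 0, 0], [0, 0, -0.001, 0, 0, 0, 0]])

```text
time: 13.2
tool_pos: [0.4994, 0.0936, -0.002]
tcp_rot: [1.064, 1.283, -1.072]
wrist_force: [1.0, -6.2, 1.7]
width: 0.002
```

Run:
```python
from h import *
delta(-.03,.05,-.001); im=imaging.read_camera("side"); side(im)
```

```text
t 13.2 tcp guide [-0.0296  0.0454 -0.002 ] force [ 1.0219 -6.1579  1.7172] width 0.0015458194123812974
shift [-0.001  -0.0004 -0.0046] turn [ 0.0061  0.0098 -0.0019]
blob [285 199  13  11  91] front end y 0.05780309611049682 z 0.029673336219175228 0.07972373390409337
```

Emit:
jog_arm(rows=[[0, 0, -0.002, 0, 0, 0, 0]])

```text
time: 13.35
tool_pos: [0.4992, 0.0946, -0.0019]
tcp_rot: [1.063, 1.282, -1.073]
wrist_force: [-0.1, -5.3, 1.6]
width: -0.001
```

Emit:
jog_arm(rows=[[0, 0, -0.002, 0, 0, 0, 0]])

```text
time: 13.45
tool_pos: [0.4989, 0.096, -0.0019]
tcp_rot: [1.062, 1.282, -1.073]
wrist_force: [0.2, -2.6, 1.4]
width: 0.0
```

Emit:
jog_arm(rows=[[0, 0, -0.002, 0, 0, 0, 0]])

```text
time: 13.55
tool_pos: [0.4986, 0.0983, -0.002]
tcp_rot: [1.063, 1.282, -1.073]
wrist_force: [0.3, -0.4, 0.2]
width: 0.001
```

Run:
```python
from h import *
delta(-.03,.052,-.001); im=imaging.read_camera("side"); side(im)
```

```text
t 13.55 tcp guide [-0.0295  0.0501 -0.002 ] force [ 0.3009 -0.4026  0.1685] width 0.0006354504688543939
shift [-0.001  -0.0005 -0.0019] turn [ 0.0055  0.0115 -0.002 ]
blob [285 198  12  11  90] front end y 0.061208931860446215 z 0.029673336219175228 0.07971577150206588
```

Run:
```python
from h import *
for i in range(3): im=imaging.read_camera("side"); side(im)
delta(-.03,.052,-.001)
cv2.imwrite("pics/s6.png",cv2.resize(im[165:260,255:385],None,fx=5,fy=5,interpolation=cv2.INTER_CUBIC))
```

```text
blob [284 196  13  12  93] front end y 0.06543704396979119 z 0.029422859890758435 0.09533619287505446
blob [284 197  12  11  90] front end y 0.06516985445732124 z 0.029422859890758435 0.08289604431111586
blob [284 196  12  12  92] front end y 0.06543704396979119 z 0.029422859890758435 0.09228328264879992
t 13.75 tcp guide [-0.0296  0.0503 -0.0021] force [-0.7257 -0.4438 -0.0799] width -0.00010439207092466615
shift [-0.0011 -0.0004 -0.0017] turn [ 0.0063  0.0116 -0.0019]
```

View pics/s6.png

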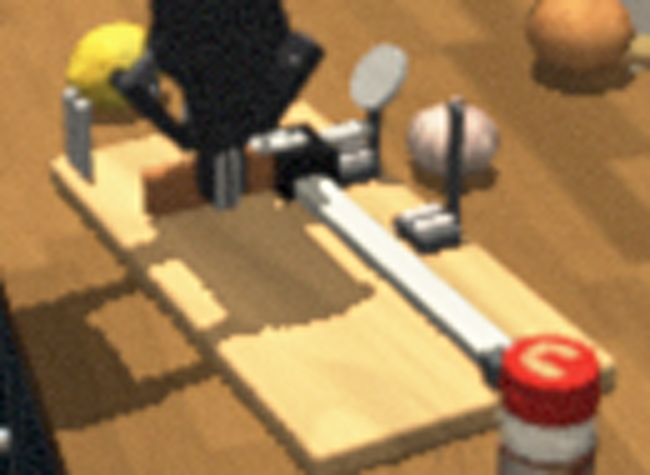

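The stop jumped ahead on its own: the fence end went from 0.061 to 0.065 while the arm stood still, and no force remains. I'll back off, lift and move aside for a clear top view.

Emit:
jog_arm(rows=[[0, 0, 0.01, 0, 0, 0, 0], [0, 0, 0.025, 0, 0, 0, 0], [-0.01, 0, 0.035, 0, 0, 0, 0], [-0.04, 0, 0.035, 0, 0, 0, 0], [-0.08, 0, 0.035, 0, 0, 0, 0], [-0.12, 0, 0.035, 0, 0, 0, 0], [-0.16, 0, 0.035, 0, 0, 0, 0], [-0.2, 0, 0.035, 0, 0, 0, 0], [-0.2, -0.02, 0.08, 0, 0, 0, 0], [-0.2, -0.03, 0.13, 0, 0, 0, 0], [-0.2, -0.03, 0.18, 0, 0, 0, 0], [-0.2, -0.03, 0.23, 0, 0, 0, 0], [-0.2, -0.03, 0.28, 0, 0, 0, 0], [-0.2, -0.03, 0.33, 0, 0, 0, 0], [-0.2, -0.03, 0.38, 0, 0, 0, 0], [-0.2, -0.03, 0.38, 0, 0, 0, 0], [-0.2, -0.03, 0.38, 0, 0, 0, 0], [-0.2, -0.03, 0.38, 0, 0, 0, 0]])

```text
time: 15.55
tool_pos: [0.5386, -0.2778, 0.2024]
tcp_rot: [1.064, 1.283, -1.073]
wrist_force: [-0.1, 0.7, 0.4]
width: -0.002
```

Run:
```python
from h import *
delta(0,0,.2); side(imaging.read_camera("side")); stop("t3")
```

```text
t 15.55 tcp guide [-0.0582 -0.327   0.2024] force [-0.1296  0.6886  0.3983] width -0.002084526058266374
shift [-0.001   0.06   -0.3267] turn [ 0.0058  0.0107 -0.0016]
blob [284 196  26  12 197] front end y 0.06543704396979119 z 0.029422859890758435 0.11851850708086997
fence y 0.07062461287102106 0.06701018298461153 0.07545873343814866 n 31
```

View pics/t3.png

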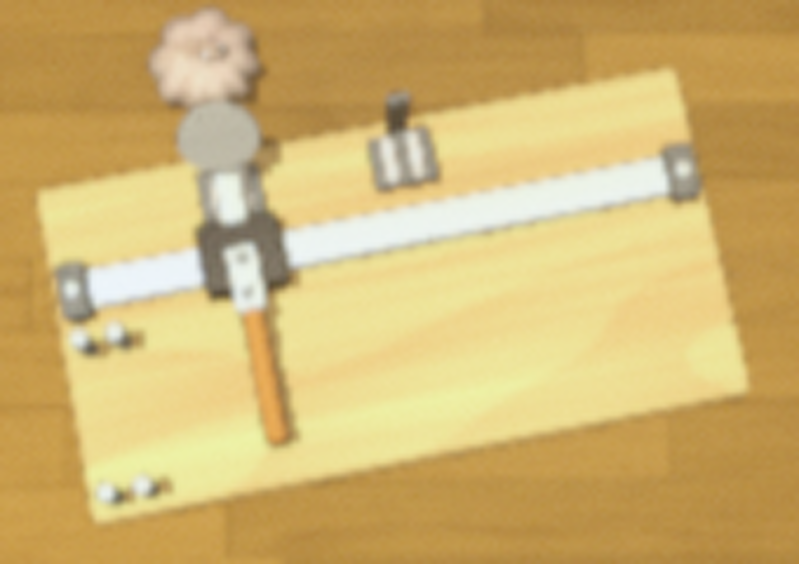

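The stop's arm sits at (229,195), between the disc clip's two ridges (block centre at (232,194)). Fence y is 0.0706 against a notch estimate of 0.0724, which agrees within measuring error. The guide and garlic haven't changed and the robot is clear, so I'm handing in.

```bash
python3 -c "
from workcell import finish_job; print(finish_job())"
```

```text
the job is handed in; nothing more can be done
None
```

I pushed the stop through the strip clip's click and on into the disc clip's notch, where it jumped in on its own. I then backed the arm off, lifted it clear and handed the job in at about 15.7 s.

**Last checks**
- **Stop position:** the top view put the stop at guide y ≈ 0.071 m against a notch estimate of 0.072 m, which is within the error of the measurement. Its arm sits between the disc clip's two ridges, and the side view gave the same reading before and after the arm withdrew.
- **Force:** the highest wrist force I read was about 7.6 N while climbing a ridge. It dropped to about 0.4 N at the disc click.
- **Bystanders:** the garlic looked unmoved in the last picture. I did not re-measure the jar and lemon at the end; they looked unmoved in the side pictures during pushing, and I saw no sign of contact on the way out.

**What disagreed**
- **Fingertip height:** the pictures showed the real fingertips about 35–38 mm above the reported TCP. My first push therefore passed over the fence without touching it, and I lowered the fingers by picture and force and pushed again.
- **Disc clip position:** a rougher side-view estimate put the disc clip about 8 mm lower in y than the top view did. I used the top view, and where the force rose at both clips matched it.

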